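# Put the cutting tools back in their fitted inlays

## Task

Clear the cutting table: put the large rotary cutter, the small rotary cutter, the scissors and the wooden tailor's clapper away in the plywood organiser tray, each lying flat, fully down in the foam pocket cut to its own shape and size. Lay the tools down rather than dropping them, and leave the spool of thread and the dish of pins standing where they are.

Things in the scene. Friction and masses are not known exactly. Their poses are not given: they have to be found in the camera images.
- large_cutter: Large rotary cutter lying on its side, 149 mm long: grey handle 26 mm wide, 20 mm high; round black head 56 mm across, 10 mm thick (hub to 18 mm), centred 46 mm from the origin along +x. 60-110 g. Origin: underside, mid-length, on the handle's axis; x towards the head, z up. Grip across the handle (along y) at the origin.
- small_cutter: Small rotary cutter lying on its side, 114 mm long: grey handle 20 mm wide, 16 mm high; round black head 37 mm across, 10 mm thick (hub to 18 mm), centred 38 mm from the origin along +x. 30-60 g. Origin: underside, mid-length, on the handle's axis; x towards the head, z up. Grip across the handle (along y) at the origin.
- scissors: Closed scissors lying flat, 150 mm long: steel blades 7 mm thick, 10-17 mm wide; black finger loops 60 mm wide overall, 11 mm thick. Origin: underside, mid-length, mid-line; x towards the blade tip, z up. The solid shank from 28 mm behind to 16 mm ahead of the origin is 22 mm wide, 12 mm high: grip across it (along y) at the origin. 55-105 g.
- clapper: Tailor's clapper: a plain hardwood block 150 x 50 x 35 mm with rounded edges and a dark groove along each side, lying flat. 150 to 290 g. Origin: centre of its underside; x along its length (either end may lead), z up. Grip across its 50 mm width.
- inlay_large_cutter: Fixed dark foam inlay 170x90x12 mm in the organiser (plywood tray 22 mm high). Origin: centre of underside, 4 mm above the table; x lengthwise. Top is at 16 mm, pale pocket floor at 7 mm, 7 mm play round its tool; a finger trough 44 mm wide, as deep, crosses its middle. Pocket: 40 mm wide for the handle, larger round end 72 mm across centred at x +46. Tool origin goes over this one, head to +x.
- inlay_small_cutter: Fixed dark foam inlay 170x90x12 mm in the organiser (plywood tray 22 mm high). Origin: centre of underside, 4 mm above the table; x lengthwise. Top is at 16 mm, pale pocket floor at 7 mm, 7 mm play round its tool; a finger trough 44 mm wide, as deep, crosses its middle. Pocket: 34 mm wide for the handle, smaller round end 51 mm across centred at x +38. Tool origin goes over this one, head to +x.
- inlay_scissors: Fixed dark foam inlay 170x90x12 mm in the organiser (plywood tray 22 mm high). Origin: centre of underside, 4 mm above the table; x lengthwise. Top is at 16 mm, pale pocket floor at 7 mm, 7 mm play round its tool; a finger trough 44 mm wide, as deep, crosses its middle. Pocket: 32 tapering to 20 mm on the +x side, 68-76 mm wide on the -x side. Tool origin goes over this one, tip to +x.
- inlay_clapper: Fixed dark foam inlay 170x90x12 mm in the organiser (plywood tray 22 mm high). Origin: centre of underside, 4 mm above the table; x lengthwise. Top is at 16 mm, pale pocket floor at 7 mm, 7 mm play round its tool; a finger trough 44 mm wide, as deep, crosses its middle. Pocket: plain rectangle 164x64 mm. Tool origin goes over this one, lengthwise, either end first.
- thread_spool: Small white spool of thread standing on end, 28 mm across and 42 mm high, loose. Origin: centre of its underside, z up. To be left standing where it is.
- pin_dish: White ceramic dish holding pins, 76 mm across the rim and 18 mm high, loose. Origin: centre of its underside, z up. To be left where it is.

How it is judged:
By the outcome, as a careful person would: the job done as asked, in the order asked, and still so for the second after the job is handed in, with the robot touching nothing.
It also fails if it takes over 99 s, if anything falls off the work surface, if the arm or the gripper's body presses on something with over 40 N, if the wrist force passes 120 N, or if a joint passes its speed limit or range.

## Robot

A 6-joint arm with a two-finger parallel gripper is mounted at the origin on the work surface. World frame = base frame: x ahead of the robot, y to its left, z up, the work surface at z = 0. Lengths are in m, angles in rad, forces in N, time in s.
With the tool pointing down it reaches from about 0.25 to 0.775 m from the base axis. Payload 4 kg.
Tool frame: the origin (TCP) lies between the finger pads, 19 mm behind the fingertips; this is the grasp point; z points along the fingers, y is the line along which they close (so a half turn about z gives the same grasp; the last joint's range is limited). The gripper opens to 94 mm and grips with 3 to 60 N. Pads are 16 mm wide; open, the fingers measure 119 mm over their backs; the gripper's body (75 mm by 177 mm) begins 78 mm behind the grasp point.
Start: joints at [1.13, 0.087, 1.371, -0, 1.684, -0.103], TCP at [0.182, 0.519, 0.224] pointing down, gripper open.
Joint ranges: [-3.1, 3.1], [-0.76, 2.03], [0.27, 2.55], [-1.08, 4.22], [0.17, 2.65], [-2.57, 2.57]. Speed limits (rad/s): [2.79, 2.79, 3.14, 3.14, 3.14, 3.14].

## Interface

Orientations are given as [roll, pitch, yaw] about the fixed x, y, z axes, in that order (R = Rz(yaw) Ry(pitch) Rx(roll)).
In Python, from bench import * gives the robot as it stands.
- The arm moves only by the tool move_arm, never from a script. Its argument "steps" is one flat list of numbers, 7 for each row, row after row: the turn, a rotation vector about the world's x, y, z in rad, then the shift along the world's x, y, z in m, then the opening, from 0 (shut) to 1 (fully open). A call has 1 to 12 rows; each row is the pose to reach, as a shift and turn from the pose commanded when the call began; what a row does not reach only later rows make up. A row lasts 1/10 s, in which the tool goes at most 50 mm and 8.59 degrees, less where a joint would pass 70% of its speed; a pose out of reach is approached as far as the arm can. A call with a gripper value outside its range is refused whole. The fingers move at their own pace and stop on an object; the grip force is fixed at half the most. Time passes only in rows, so rows that repeat a pose let the fingers close. It gives the time, the measured TCP pose, the force, the opening and the grip force at its end, in the units of the state.
- get_obs(): the state, without advancing time (a new reading comes with each control period).
- snapshot(name): name is "side" or "top" or "wrist"; returns (picture, depth): 400x640x3 uint8, red, green, blue; 400x640 float32, m along the optical axis (not along the pixel's ray), 0 where there is no reading.
- camera_model(name): a dict with "fx", "fy", "cx", "cy" (pixels), "rvec" (rotation vector, rad) and "tvec" (3), from world to camera coordinates, as OpenCV has them. Camera axes: x right, y down, z forward; pixel columns grow to the right and rows downward; lengths in m; the calibration is good to about 2 mm. A picture is of the moment at which its call begins: read the wrist's pose just before it. camera_model takes no time and is no camera call; for the wrist camera it gives the pose at the moment of the call.
- close_job(): hands the job in; it is judged then, once.
Trained networks look in the newest picture that a camera, given by its name, has taken for a name from the list of things; names that differ only in an ending like _2 or _b are one class to them, and where a whole thing is asked for, a point or a joint stands for the part that bears it (a point fixed in the world has none). Each returns a list of dicts, best first, with "score" (0 to 1); they miss things now and then, are a little off and sometimes report something else, mostly with a low value. They report only what shows in the picture. A call takes as long as a camera call.
- silhouettes(camera, target): "pixels" (400x640 bool, what is visible of it) and "uv" ([column, row] in pixels, amid what is visible of it).
- spot_point(camera, target): "uv" ([column, row] in pixels: a listed point, or the origin of a listed thing).
The state is a dict: "time": time; "joint_positions": joint angles; "qvel": joint speeds; "joint_torque": joint torques, N m; "tool_pos": TCP position; "ee_rot": TCP orientation; "wrist_force": force on the tool from outside, world axes, zero at the start; "wrist_torque": the same for the moment, N m; "width": finger opening in m; "finger_force": force on a finger pad.
Only numpy, scipy, OpenCV 4.12 (cv2) and the standard library are available. Lean on these libraries where they do the work, as an engineer would, in place of code of your own. Each camera call takes 0.05 s, during which the arm holds its last target. There are 200 camera calls.

## Working session

There is one attempt and no reset: what is moved stays moved. The work goes in short steps, Python scripts to look and compute and a tool call to move; the robot and the scene stay as the last step left them, time stands still between calls to the robot, and variables do not carry over. Pictures are saved under pics/ and viewed, at most 14 in all, crops included, and the job is handed in when it is done.

Besides the shell and the picture viewer there is one more tool, called after "Call:" as name(argument=value, ...), one argument or row to a line, values as JSON. move_arm: Moves the arm, as the interface text tells. Its arguments: {"type":"object","properties":{"steps":{"type":"array"}},"required":["steps"]}

```bash
ls; mkdir -p pics; cat > h.py <<'E'
from bench import *
import numpy as np, cv2
def save(n,f):
    p,d=snapshot(n); cv2.imwrite('pics/'+f,p[:,:,::-1]); return p,d
def RT(m): return cv2.Rodrigues(np.array(m['rvec'],float))[0],np.array(m['tvec'],float).ravel()
def back(m,uv,z):
    "pixel -> world on plane z"
    R,t=RT(m); uv=np.atleast_2d(uv).astype(float)
    r=np.c_[(uv[:,0]-m['cx'])/m['fx'],(uv[:,1]-m['cy'])/m['fy'],np.ones(len(uv))]@R
    c=-R.T@t
    return c+r*((z-c[2])/r[:,2])[:,None]
E
python3 - <<'E'
from h import *
o=get_obs(); print(o)
for n in ('top','side'):
    save(n,n+'0.png'); print(camera_model(n))
E
```

```text
pics
{'time': 0.0, 'joint_positions': array([ 1.12993471e+00,  8.79338889e-02,  1.37220209e+00, -1.29594150e-05,
        1.68357304e+00, -1.03156148e-01]), 'qvel': array([-0.00077409,  0.00025664, -0.00220319,  0.00099939,  0.00018678,
       -0.00014344]), 'joint_torque': array([-2.84554862e-04, -3.40171337e+01, -3.02434731e+01,  7.18443654e-02,
        3.26608366e-02, -1.66110003e-04]), 'tool_pos': array([0.18205719, 0.51848048, 0.22314212]), 'ee_rot': array([-3.13948621e+00, -2.05117567e-04,  2.80388553e+00]), 'wrist_force': array([ 0.14031334, -0.75510219, -0.20987154]), 'wrist_torque': array([-0.00475642,  0.01525513, -0.01052482]), 'finger_force': 0.0, 'width': 0.09416946985384914}
{'fx': 468.7925632865866, 'fy': 468.7925632865866, 'cx': 309.0470801771909, 'cy': 207.4534482678439, 'rvec': array([ 2.16821194, -2.19851452,  0.06331561]), 'tvec': array([0.00414276, 0.54521385, 1.19362261])}
{'fx': 407.47600134172205, 'fy': 407.47600134172205, 'cx': 316.80166957785997, 'cy': 196.29138915804452, 'rvec': array([ 2.06416305, -0.65882179,  0.39323765]), 'tvec': array([-0.45981591,  0.21012892,  0.78665225])}
```

View pics/top0.png

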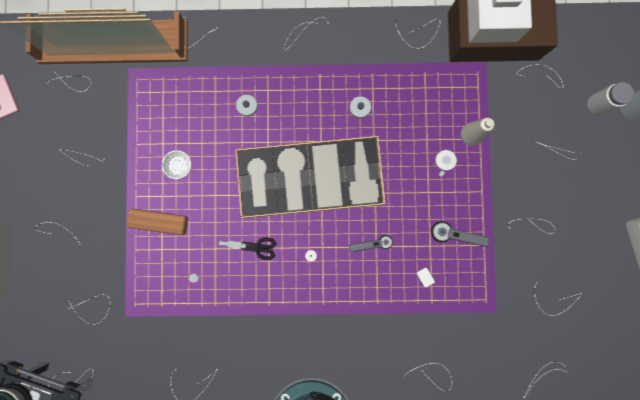

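View pics/side0.png

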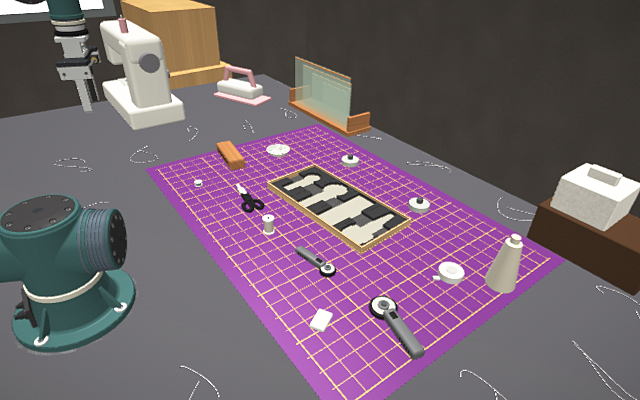

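```bash
python3 - <<'E'
from h import *
m=camera_model('top')
H=dict(large_cutter=.015,small_cutter=.013,scissors=.011,clapper=.035,inlay_large_cutter=.016,inlay_small_cutter=.016,inlay_scissors=.016,inlay_clapper=.016,thread_spool=.042,pin_dish=.018)
S={}
for n,h in H.items():
    for s in silhouettes('top',n)[:3]:
        if s['score']<.25: continue
        ys,xs=np.nonzero(s['pixels']); w=back(m,np.c_[xs,ys],h)[:,:2]
        pts=w.astype(np.float32); r=cv2.minAreaRect(pts)
        c=pts.mean(0); u,sv,vt=np.linalg.svd(pts-c,full_matrices=False)
        print(n,round(s['score'],2),len(xs),s['uv'],'cen',c.round(4),'ax',np.degrees(np.arctan2(vt[0,1],vt[0,0])).round(1),'rect',np.round(r[0],4),np.round(r[1],4),round(r[2],1))
    z={'i':.004}.get(n[0],0)
    print('   pt',[(round(p['score'],2),np.round(p['uv'],1),back(m,p['uv'],z)[0,:2].round(4)) for p in spot_point('top',n)[:3]])
E
```

```text
large_cutter 0.59 750 [454.6, 236.5] cen [ 0.4695 -0.3823] ax 76.9 rect [ 0.4727 -0.3912] [0.1505 0.0506] 83.0
large_cutter 0.45 2167 [259.4, 180.3] cen [0.615  0.1287] ax -176.1 rect [0.615  0.1285] [0.1697 0.0905] 4.4
   pt [(0.91, array([458.3, 232.9]), array([ 0.4744, -0.3914]))]
small_cutter 0.73 380 [375.9, 242.0] cen [ 0.4482 -0.1651] ax -81.6 rect [ 0.4506 -0.1614] [0.0319 0.11  ] 4.4
   pt [(0.76, array([373.3, 242.6]), array([ 0.4522, -0.1696]))]
scissors 0.73 464 [260.8, 243.7] cen [0.4455 0.1373] ax 81.8 rect [0.4428 0.1562] [0.1401 0.0567] 89.2
   pt [(0.64, array([246.3, 243.9]), array([0.4533, 0.162 ]))]
clapper 0.85 1163 [156.3, 223.7] cen [0.5136 0.3839] ax -98.8 rect [0.5137 0.3836] [0.154  0.0504] 81.1
   pt [(0.85, array([158.2, 223.5]), array([0.5098, 0.3933]))]
inlay_large_cutter 0.9 2223 [294.9, 179.2] cen [0.6221 0.0385] ax -175.8 rect [0.6221 0.0388] [0.1707 0.0902] 4.4
   pt [(0.91, array([294.7, 179.4]), array([0.6205, 0.0334])), (0.42, array([372.9, 241.2]), array([ 0.4559, -0.1681]))]
inlay_small_cutter 0.62 2245 [257.8, 181.0] cen [0.614  0.1283] ax -176.2 rect [0.6148 0.1288] [0.1706 0.0909] 4.7
   pt [(0.69, array([258. , 181.2]), array([0.6172, 0.1299]))]
inlay_scissors 0.63 2297 [362.9, 169.1] cen [ 0.6369 -0.1419] ax -174.9 rect [ 0.6369 -0.1413] [0.1745 0.0929] 4.6
   pt [(0.63, array([360.4, 173.1]), array([ 0.6346, -0.1393]))]
inlay_clapper 0.82 2279 [328.1, 176.0] cen [ 0.6298 -0.0517] ax -175.3 rect [ 0.6304 -0.051 ] [0.1725 0.0924] 4.6
   pt [(0.78, array([327.7, 173.4]), array([ 0.6351, -0.0535]))]
thread_spool 0.68 86 [311.5, 253.2] cen [ 0.4213 -0.0066] ax -169.2 rect [ 0.4216 -0.0066] [0.0247 0.0246] 70.7
   pt [(0.44, array([312.1, 253.7]), array([ 0.4255, -0.0096]))]
pin_dish 0.95 650 [180.7, 163.5] cen [0.6633 0.3399] ax -139.2 rect [0.6631 0.34  ] [0.075  0.0716] 44.6
   pt [(0.56, array([176.6, 164.8]), array([0.6645, 0.3457]))]
```

The top view shows the tray's inlays from left to right: small cutter (259,181), large cutter (295,179), clapper (328,176) and scissors (362,169). All heads and tips point up the picture, which is +x, with the tray yawed about 4.6°. The large cutter is at (458,234) with its head to the left. The small cutter is at (372,243) with its head to the right, the scissors at (248,244) with the tip left, and the clapper at (156,222). The spool is at (311,256) and the pin dish at (177,165). The side view agrees. I'm going to hover over the large cutter first.

Call:
move_arm(
  steps=[0,0,-1.37,0.29,-0.9,0,0.64,0,0,-1.37,0.29,-0.9,0,0.64,0,0,-1.37,0.29,-0.9,0,0.64,0,0,-1.37,0.29,-0.9,0,0.64,0,0,-1.37,0.29,-0.9,0,0.64,0,0,-1.37,0.29,-0.9,0,0.64,0,0,-1.37,0.29,-0.9,0,0.64,0,0,-1.37,0.29,-0.9,0,0.64,0,0,-1.37,0.29,-0.9,0,0.64,0,0,-1.37,0.29,-0.9,0,0.64,0,0,-1.37,0.29,-0.9,0,0.64,0,0,-1.37,0.29,-0.9,0,0.64],
)

```text
time: 2.3
tool_pos: [0.3665, -0.0543, 0.2248]
ee_rot: [3.14, -0.0, 1.433]
wrist_force: [0.2, 0.3, 0.4]
width: 0.0602
finger_force: 0.0
```

Call:
move_arm(
  steps=[0,0,0,0.105,-0.33,0,0.64,0,0,0,0.105,-0.33,0,0.64,0,0,0,0.105,-0.33,0,0.64,0,0,0,0.105,-0.33,0,0.64,0,0,0,0.105,-0.33,0,0.64,0,0,0,0.105,-0.33,0,0.64,0,0,0,0.105,-0.33,0,0.64,0,0,0,0.105,-0.33,0,0.64,0,0,0,0.105,-0.33,0,0.64],
)

```text
time: 3.2
tool_pos: [0.471, -0.3826, 0.2229]
ee_rot: [-3.14, -0.002, 1.433]
wrist_force: [0.0, 0.2, 0.2]
width: 0.0602
finger_force: 0.0
```

```bash
cat >> h.py <<'E'
def measure(n,h,cam='wrist',show=True):
    "silhouette rect/axis in the plane z=h and origin point; errors to the TCP printed"
    m=camera_model(cam); o=get_obs()
    p,d=snapshot(cam)
    print('tcp',o['tool_pos'].round(4),o['ee_rot'].round(3),'t',round(o['time'],1))
    for s in silhouettes(cam,n)[:2]:
        ys,xs=np.nonzero(s['pixels']); w=back(m,np.c_[xs,ys],h)[:,:2].astype(np.float32)
        r=cv2.minAreaRect(w); c=w.mean(0); vt=np.linalg.svd(w-c,full_matrices=False)[2]
        print(n,round(s['score'],2),len(xs),'uv',xs.min(),xs.max(),ys.min(),ys.max(),'cen',c.round(4),'ax',np.degrees(np.arctan2(vt[0,1],vt[0,0])).round(1),'rect',np.round(r[0],4),np.round(r[1],4),round(r[2],1))
    print('  pt',[(round(q['score'],2),np.round(q['uv'],1),back(m,q['uv'],.004 if n[0]=='i' else 0)[0,:2].round(4)) for q in spot_point(cam,n)[:2]])
    return p,d,m
E
python3 - <<'E'
from h import *
p,d,m=measure('large_cutter',.012); print(m)
cv2.imwrite('pics/w1.png',p[:,:,::-1])
E
```

```text
tcp [ 0.471  -0.3826  0.2229] [-3.140e+00 -2.000e-03  1.433e+00] t 3.2
large_cutter 0.57 4406 uv 297 350 113 251 cen [ 0.4719 -0.3766] ax -103.3 rect [ 0.4743 -0.3895] [0.1492 0.0544] 83.3
  pt [(0.78, array([321.4, 183.3]), array([ 0.4712, -0.3893]))]
{'fx': 358.4094144727592, 'fy': 358.4094144727592, 'cx': 320.0655175442244, 'cy': 199.91596755267753, 'rvec': array([-2.87691663,  0.19785875,  0.02924342]), 'tvec': array([-0.51871003, -0.32877401,  0.3108175 ])}
```

View pics/w1.png

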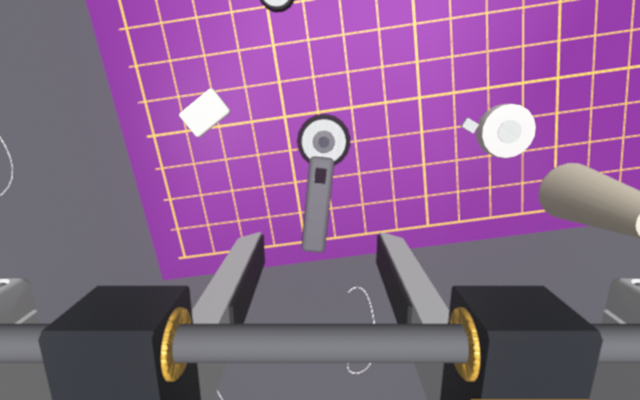

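The wrist view shows the cutter's head at (324,141), the hub at (323,142) and the handle end at (313,249). The handle is slightly off the gripper's axis, so I'll work out the axis from the outline.

```bash
cat >> h.py <<'E'
def cutter(n,cam,rad,xh,hh,zhead=.010,tail=.0285,yaw0=None):
    "axis from handle pixels, x from head end and tail end"
    m=camera_model(cam); o=get_obs(); p,d=snapshot(cam); s=silhouettes(cam,n)[0]
    ys,xs=np.nonzero(s['pixels'].astype(bool)); uv=np.c_[xs,ys]
    w=back(m,uv,hh)[:,:2]; a=np.array([np.cos(yaw0),np.sin(yaw0)])
    t=w@a; lo=t.min()
    hd=w[(t>lo+.006)&(t<lo+tail*2)]      # handle only
    c=hd.mean(0); v=np.linalg.svd(hd-c,full_matrices=False)[2][0]; v*=np.sign(v@a)
    yaw=np.arctan2(v[1],v[0])
    wh=back(m,uv,zhead)[:,:2]; top=(wh@v).max(); bot=(w@v).min()
    off=c-v*(c@v)
    print(n,'score',round(s['score'],2),'len',(top-bot).round(4),'yaw',yaw.round(4),np.degrees(yaw).round(1))
    for nm,x in (('head',top-xh-rad),('mid',(top+bot)/2)): print('  origin by',nm,(off+v*x).round(4))
    ti=o['tool_pos']; print('  tcp',ti.round(4),o['ee_rot'].round(3),'t',round(o['time'],1))
E
python3 - <<'E'
from h import *
cutter('large_cutter','wrist',.028,.046,.018,yaw0=1.43)
cutter('large_cutter','top',.028,.046,.018,yaw0=1.43)
E
```

```text
Traceback (most recent call last):
  File "h.py", line 25, in cutter
    m=camera_model(cam); o=get_obs(); p,d=snapshot(cam); s=silhouettes(cam,n)[0]
                                                           ~~~~~~~~~~~~~~~~~~^^^
IndexError: list index out of range
```

```bash
sed -i "s/p,d=snapshot(cam); s=silhouettes(cam,n)\[0\]/s=sil(cam,n)/" h.py; cat >> h.py <<'E'
def sil(cam,n):
    for _ in range(4):
        snapshot(cam); s=silhouettes(cam,n)
        if s: return s[0]
    raise SystemExit('not found '+n)
E
python3 - <<'E'
from h import *
cutter('large_cutter','wrist',.028,.046,.018,yaw0=1.43)
cutter('large_cutter','top',.028,.046,.018,yaw0=1.43)
E
```

```text
large_cutter score 0.7 len 0.1462 yaw 1.2922 74.0
  origin by head [ 0.4705 -0.3895]
  origin by mid [ 0.4707 -0.3886]
  tcp [ 0.4714 -0.3808  0.2256] [3.140e+00 1.000e-03 1.435e+00] t 3.5
large_cutter score 0.89 len 0.1482 yaw 1.2991 74.4
  origin by head [ 0.4689 -0.3911]
  origin by mid [ 0.4688 -0.3912]
  tcp [ 0.4714 -0.3811  0.2255] [3.140e+00 1.000e-03 1.435e+00] t 3.5
```

Call:
move_arm(
  steps=[0,0,-0.07,-0.001,-0.009,0,0.64,0,0,-0.141,-0.001,-0.009,-0.04,0.64,0,0,-0.141,-0.001,-0.009,-0.085,0.64,0,0,-0.141,-0.001,-0.009,-0.13,0.64,0,0,-0.141,-0.001,-0.009,-0.16,0.64,0,0,-0.141,-0.001,-0.009,-0.185,0.64,0,0,-0.141,-0.001,-0.009,-0.202,0.64,0,0,-0.141,-0.001,-0.009,-0.202,0.64,0,0,-0.141,-0.001,-0.009,-0.202,0.2,0,0,-0.141,-0.001,-0.009,-0.202,0.1,0,0,-0.141,-0.001,-0.009,-0.202,0.1,0,0,-0.141,-0.001,-0.009,-0.202,0.1],
)

```text
time: 4.85
tool_pos: [0.4705, -0.3913, 0.0228]
ee_rot: [3.141, 0.0, 1.293]
wrist_force: [-0.4, 0.0, 0.1]
width: 0.0317
finger_force: 0.0
```

```bash
python3 - <<'E'
from h import *
p,d=save('side','s1.png'); o=get_obs(); print(o['tool_pos'],o['ee_rot'],o['width'],o['finger_force'],o['wrist_force'])
E
```

```text
[ 0.47030265 -0.39123164  0.02269887] [3.14132115e+00 3.18580528e-04 1.29286523e+00] 0.027748617427716945 0.2695237286388874 [-0.59663591  0.74409882  0.01799162]
```

Call:
move_arm(
  steps=[0,0,0,0,0,0,0.1,0,0,0,0,0,0,0.1,0,0,0,0,0,0,0.1,0,0,0,0,0,0.02,0.1,0,0,0,0,0,0.05,0.1,0,0,0,0,0,0.09,0.1,0,0,0,0,0,0.13,0.1,0,0,0,0,0,0.14,0.1],
)

```text
time: 5.7
tool_pos: [0.4722, -0.393, 0.1681]
ee_rot: [3.133, 0.005, 1.293]
wrist_force: [-0.1, -0.9, 1.3]
width: 0.026
finger_force: 29.7
```

```bash
python3 - <<'E'
from h import *
p,d=save('side','s2.png')
E
```

```text
(no output)
```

View pics/s2.png

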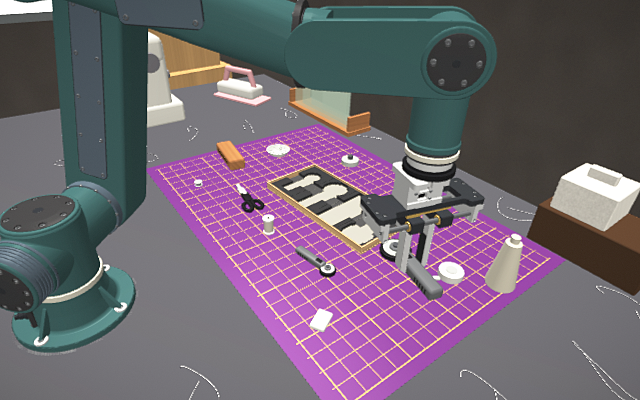

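The side view shows the cutter held level between the fingers around (405,250). Next I'm carrying it over its inlay.

Call:
move_arm(
  steps=[0,0,-0.1,0.01,0.04,0,0.1,0,0,-0.22,0.03,0.08,0,0.1,0,0,-0.34,0.045,0.13,0,0.1,0,0,-0.46,0.065,0.175,0,0.1,0,0,-0.58,0.08,0.22,0,0.1,0,0,-0.7,0.1,0.27,0,0.1,0,0,-0.82,0.115,0.31,-0.01,0.1,0,0,-0.94,0.13,0.35,-0.02,0.1,0,0,-1.06,0.14,0.39,-0.03,0.1,0,0,-1.16,0.15,0.415,-0.03,0.1,0,0,-1.213,0.151,0.431,-0.03,0.1,0,0,-1.213,0.151,0.431,-0.03,0.1],
)

```text
time: 6.95
tool_pos: [0.62, 0.0422, 0.1289]
ee_rot: [-3.14, 0.005, 0.083]
wrist_force: [0.2, -0.5, -1.3]
width: 0.0258
finger_force: 29.7
```

```bash
python3 - <<'E'
from h import *
p,d,m=measure('inlay_large_cutter',.016)
cv2.imwrite('pics/w2.png',p[:,:,::-1])
measure('large_cutter',.125)
E
```

```text
tcp [0.62   0.0422 0.1289] [-3.14   0.005  0.083] t 7.0
inlay_large_cutter 0.86 6561 uv 262 385 85 293 cen [0.6631 0.0392] ax -168.3 rect [0.6241 0.0418] [0.1684 0.0901] 4.7
  pt []
tcp [0.6205 0.039  0.1307] [3.141e+00 3.000e-03 8.000e-02] t 7.1
large_cutter 0.67 16309 uv 262 374 104 381 cen [0.6457 0.0428] ax -173.9 rect [0.6213 0.0433] [0.1485 0.0524] 2.2
  pt [(0.79, array([320.4, 246. ]), array([0.5763, 0.0365]))]
```

View pics/w2.png

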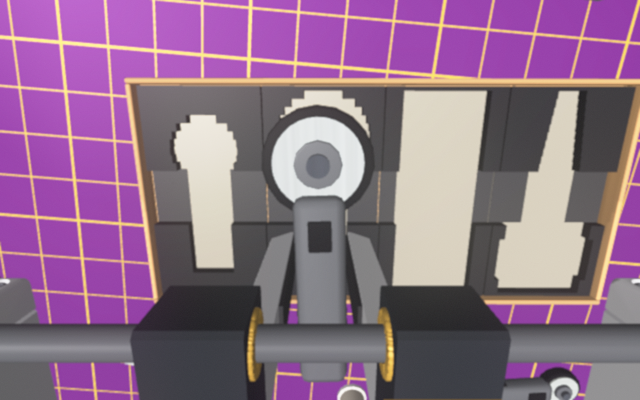

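The wrist view shows the held cutter at (320,230), centred over its pocket and square to the tray. The round end shows around its head and the inlay spans columns 262–385. I'm lowering it now.

Call:
move_arm(
  steps=[0,0,0,0.002,-0.001,-0.03,0.1,0,0,0,0.002,-0.001,-0.055,0.1,0,0,0,0.002,-0.001,-0.075,0.1,0,0,0,0.002,-0.001,-0.085,0.1,0,0,0,0.002,-0.001,-0.092,0.1,0,0,0,0.002,-0.001,-0.097,0.1,0,0,0,0.002,-0.001,-0.099,0.1,0,0,0,0.002,-0.001,-0.1,0.1,0,0,0,0.002,-0.001,-0.1,0.1],
)

```text
time: 8.15
tool_pos: [0.6238, 0.0389, 0.0331]
ee_rot: [3.141, -0.001, 0.08]
wrist_force: [-0.4, -0.6, -0.5]
width: 0.0253
finger_force: 29.7
```

```bash
cat >> h.py <<'E'
def tcp(k=4):
    P=[];F=[]
    for _ in range(k):
        snapshot('side'); o=get_obs(); P.append(o['tool_pos']); F.append(o['wrist_force'])
    print('tcp',np.mean(P,0).round(4),np.std(P,0).round(4),'F',np.mean(F,0).round(2),'yaw',o['ee_rot'][2].round(3),'w',round(o['width'],4),'t',round(o['time'],1))
E
python3 -c "
from h import *
tcp()"
```

```text
tcp [0.6237 0.0389 0.033 ] [0.0001 0.     0.0001] F [-0.26  0.28 -0.8 ] yaw 0.08 w 0.0257 t 8.3
```

Call:
move_arm(
  steps=[0,0,0,-0.001,0,-0.001,0.1,0,0,0,-0.001,0,-0.002,0.1,0,0,0,-0.001,0,-0.003,0.1,0,0,0,-0.001,0,-0.003,0.1],
)

```text
time: 8.75
tool_pos: [0.6223, 0.0388, 0.0297]
ee_rot: [3.142, 0.0, 0.08]
wrist_force: [-0.9, 0.4, 1.6]
width: 0.0259
finger_force: 29.7
```

Force is rising slightly, so the cutter is down. I'll release and lift.

Call:
move_arm(
  steps=[0,0,0,0,0,0,0.3,0,0,0,0,0,0,0.5,0,0,0,0,0,0,0.5,0,0,0,0,0,0,0.5,0,0,0,0,0,0.01,0.5,0,0,0,0,0,0.04,0.5,0,0,0,0,0,0.085,0.5,0,0,0,0,0,0.13,0.5,0,0,0,0,0,0.16,0.5,0,0,0,0,0,0.16,0.5],
)

```text
time: 9.75
tool_pos: [0.6254, 0.0388, 0.1974]
ee_rot: [3.14, -0.014, 0.08]
wrist_force: [-0.5, 0.7, 0.4]
width: 0.0469
finger_force: 0.0
```

```bash
python3 - <<'E'
from h import *
p,d,m=measure('large_cutter',.02)
cv2.imwrite('pics/w3.png',p[:,:,::-1]); tcp(1)
E
```

```text
tcp [0.6254 0.0388 0.1974] [ 3.14  -0.014  0.08 ] t 9.8
large_cutter 0.78 5254 uv 290 347 111 262 cen [0.6358 0.0413] ax -173.5 rect [0.6221 0.0412] [0.1494 0.0535] 4.6
  pt [(0.83, array([321.2, 188.2]), array([0.6202, 0.0383]))]
tcp [0.6213 0.0389 0.1872] [0. 0. 0.] F [ 0.47 -0.14 -0.65] yaw 0.08 w 0.0469 t 9.9
```

View pics/w3.png

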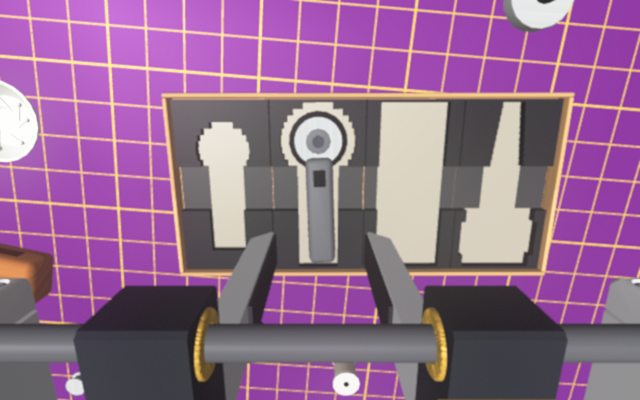

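The wrist view shows the large cutter lying in its pocket with pale margin all round, its head at (319,141). Next is the small cutter.

Call:
move_arm(
  steps=[0,0,0.15,-0.02,-0.03,0.02,0.6,0,0,0.3,-0.04,-0.05,0.03,0.6,0,0,0.45,-0.06,-0.07,0.03,0.6,0,0,0.6,-0.08,-0.09,0.03,0.6,0,0,0.75,-0.1,-0.11,0.03,0.6,0,0,0.9,-0.12,-0.13,0.03,0.6,0,0,1.05,-0.14,-0.15,0.03,0.6,0,0,1.2,-0.15,-0.17,0.03,0.6,0,0,1.35,-0.16,-0.185,0.03,0.6,0,0,1.5,-0.17,-0.2,0.03,0.6,0,0,1.63,-0.17,-0.204,0.03,0.6,0,0,1.63,-0.17,-0.204,0.03,0.6],
)

```text
time: 11.15
tool_pos: [0.4511, -0.1654, 0.217]
ee_rot: [-3.138, -0.002, 1.708]
wrist_force: [0.3, -0.0, -0.3]
width: 0.0566
finger_force: 0.0
```

```bash
python3 - <<'E'
from h import *
tcp(2)
cutter('small_cutter','wrist',.0185,.038,.015,tail=.025,yaw0=-1.43)
cutter('small_cutter','wrist',.0185,.038,.015,tail=.025,yaw0=-1.43)
cutter('small_cutter','top',.0185,.038,.015,tail=.025,yaw0=-1.43)
E
```

```text
tcp [ 0.4516 -0.1649  0.2175] [0.0001 0.0001 0.0002] F [0.23 0.2  0.46] yaw 1.707 w 0.0565 t 11.2
small_cutter score 0.92 len 0.1131 yaw -1.4336 -82.1
  origin by head [ 0.4486 -0.1582]
  origin by mid [ 0.4486 -0.1581]
  tcp [ 0.4517 -0.1648  0.2177] [-3.139e+00 -2.000e-03  1.707e+00] t 11.2
small_cutter score 0.75 len 0.1124 yaw -1.4154 -81.1
  origin by head [ 0.4488 -0.1574]
  origin by mid [ 0.4488 -0.1577]
  tcp [ 0.4521 -0.1646  0.2183] [-3.140e+00 -1.000e-03  1.709e+00] t 11.3
small_cutter score 0.76 len 0.0632 yaw -1.401 -80.3
  origin by head [ 0.4404 -0.113 ]
  origin by mid [ 0.4446 -0.1376]
  tcp [ 0.4523 -0.1647  0.2189] [-3.141e+00 -1.000e-03  1.709e+00] t 11.4
```

Call:
move_arm(
  steps=[0,0,0.008,-0.0015,0.0055,-0.04,0.6,0,0,0.008,-0.0015,0.0055,-0.085,0.6,0,0,0.008,-0.0015,0.0055,-0.13,0.6,0,0,0.008,-0.0015,0.0055,-0.16,0.6,0,0,0.008,-0.0015,0.0055,-0.182,0.6,0,0,0.008,-0.0015,0.0055,-0.192,0.6,0,0,0.008,-0.0015,0.0055,-0.197,0.6,0,0,0.008,-0.0015,0.0055,-0.197,0.1,0,0,0.008,-0.0015,0.0055,-0.197,0.05,0,0,0.008,-0.0015,0.0055,-0.197,0.05,0,0,0.008,-0.0015,0.0055,-0.197,0.05,0,0,0.008,-0.0015,0.0055,-0.197,0.05],
)

```text
time: 12.75
tool_pos: [0.4511, -0.1599, 0.023]
ee_rot: [3.141, 0.001, 1.718]
wrist_force: [-0.0, -0.5, 1.7]
width: 0.0201
finger_force: 5.8
```

Call:
move_arm(
  steps=[0,0,0,0,0,0,0.05,0,0,0,0,0,0,0.05,0,0,0,0,0,0,0.05],
)

```text
time: 13.05
tool_pos: [0.4511, -0.1599, 0.0229]
ee_rot: [3.141, 0.001, 1.718]
wrist_force: [-2.3, 0.9, 4.7]
width: 0.0196
finger_force: 30.0
```

Call:
move_arm(
  steps=[0,0,0,0,0,0.02,0.05,0,0,0,0,0,0.06,0.05,0,0,0.1,0.01,0.02,0.1,0.05,0,0,0.23,0.02,0.04,0.12,0.05,0,0,0.37,0.04,0.06,0.12,0.05,0,0,0.51,0.06,0.09,0.12,0.05,0,0,0.65,0.08,0.12,0.12,0.05,0,0,0.79,0.1,0.15,0.12,0.05,0,0,0.93,0.12,0.19,0.12,0.05,0,0,1.07,0.135,0.225,0.12,0.05,0,0,1.21,0.15,0.26,0.12,0.05,0,0,1.35,0.16,0.28,0.11,0.05],
)

```text
time: 14.25
tool_pos: [0.6121, 0.1234, 0.1328]
ee_rot: [3.14, 0.002, 3.076]
wrist_force: [0.3, 0.0, -0.5]
width: 0.0197
finger_force: 30.0
```

Call:
move_arm(
  steps=[0,0,0.14,0.004,0.008,-0.01,0.05,0,0,0.154,0.004,0.008,-0.02,0.05,0,0,0.154,0.004,0.008,-0.02,0.05],
)

```text
time: 14.55
tool_pos: [0.6132, 0.128, 0.1093]
ee_rot: [-3.141, -0.005, -3.064]
wrist_force: [0.3, 0.3, -0.5]
width: 0.0196
finger_force: 30.0
```

```bash
python3 - <<'E'
from h import *
tcp(2)
p,d,m=measure('small_cutter',.1)
cv2.imwrite('pics/w4.png',p[:,:,::-1])
E
```

```text
tcp [0.614  0.1276 0.1111] [0.0003 0.0001 0.0005] F [ 0.12 -0.03 -1.  ] yaw -3.064 w 0.0195 t 14.7
tcp [0.6143 0.1276 0.1117] [-3.141e+00 -1.000e-03 -3.064e+00] t 14.7
small_cutter 0.79 7389 uv 296 345 143 323 cen [0.605  0.1285] ax 4.4 rect [0.6064 0.1286] [0.0976 0.0267] 4.5
  pt [(0.95, array([319.8, 243.4]), array([0.6485, 0.1315]))]
```

View pics/w4.png

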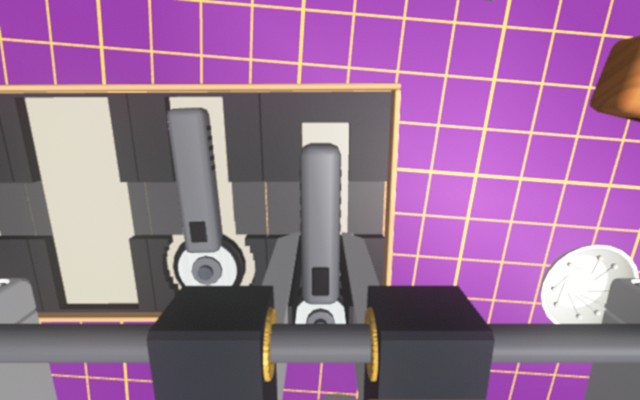

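The wrist view shows the held small cutter at (320,230). The pocket's pale floor is at columns 303–349, a few mm towards +y. I'll measure that from the floor's colour.

```bash
python3 - <<'E'
from h import *
m=camera_model('wrist'); p=cv2.imread('pics/w4.png')[:,:,::-1].astype(int)
R,t=RT(m); print('cam',(-R.T@t).round(4))
a=p.min(2)>170
for r in range(126,142,5):
    c=np.nonzero(a[r,290:360])[0]+290; print(r,c.min(),c.max(),back(m,[[c.min(),r],[c.max()+1,r]],.007)[:,:2].round(4).tolist())
c=np.nonzero(a[:,325])[0]; print(c[:3],back(m,[[325,c[c>100].min()]],.007))
# held tool edges: handle top z
for r in (170,200,230): print(r,p[r,290:356:2].sum(1))
measure('inlay_small_cutter',.016); 
E
```

```text
cam [0.5407 0.1231 0.2733]
126 302 348 [[0.5572, 0.1113], [0.5545, 0.1455]]
131 302 348 [[0.5608, 0.1116], [0.5581, 0.1458]]
136 303 348 [[0.5643, 0.1125], [0.5617, 0.1462]]
141 303 348 [[0.568, 0.1128], [0.5653, 0.1466]]
[123 124 125] [[0.55376148 0.12786888 0.007     ]]
170 [257 252 256 255 249 216 307 352 382 411 433 443 449 465 474 487 498 511
 525 534 545 525 485 444 396 340 656 695 692 443 293 307 307]
200 [324 322 323 327 320 224 279 339 368 399 425 431 438 443 456 468 480 492
 502 519 525 496 457 423 372 339 677 689 684 453 369 372 379]
230 [314 320 315 317 312 252 250 317 354 386 412 425 429 436 437 445 456 472
 482 493 495 466 431 407 342 463 670 680 652 389 352 353 360]
tcp [0.6151 0.1276 0.1132] [ 3.142e+00  1.000e-03 -3.063e+00] t 14.8
inlay_small_cutter 0.62 14776 uv 261 390 89 286 cen [0.5784 0.1322] ax 21.0 rect [0.6051 0.1324] [0.1496 0.0899] 4.7
  pt []
```

Call:
move_arm(
  steps=[0,0,0,0.001,0.0025,-0.03,0.05,0,0,0,0.001,0.0025,-0.05,0.05,0,0,0,0.001,0.0025,-0.065,0.05,0,0,0,0.001,0.0025,-0.073,0.05,0,0,0,0.001,0.0025,-0.078,0.05,0,0,0,0.001,0.0025,-0.081,0.05,0,0,0,0.001,0.0025,-0.082,0.05,0,0,0,0.001,0.0025,-0.082,0.05],
)

```text
time: 15.75
tool_pos: [0.6163, 0.1309, 0.0311]
ee_rot: [3.141, 0.001, -3.061]
wrist_force: [0.4, -0.1, -0.3]
width: 0.0193
finger_force: 30.0
```

```bash
python3 -c "
from h import *
tcp(2)"
```

```text
tcp [0.6163 0.1309 0.0311] [0. 0. 0.] F [-0.13 -0.58 -0.79] yaw -3.061 w 0.0195 t 15.8
```

Call:
move_arm(
  steps=[0,0,0,0,0,-0.001,0.05,0,0,0,0,0,-0.0015,0.05,0,0,0,0,0,-0.0015,0.3,0,0,0,0,0,-0.0015,0.4,0,0,0,0,0,-0.0015,0.4,0,0,0,0,0,0.005,0.4,0,0,0,0,0,0.03,0.4,0,0,0,0,0,0.075,0.4,0,0,0,0,0,0.12,0.4,0,0,0,0,0,0.16,0.4,0,0,0,0,0,0.16,0.4],
)

```text
time: 16.95
tool_pos: [0.6192, 0.1313, 0.1996]
ee_rot: [3.141, 0.015, -3.061]
wrist_force: [0.2, -0.1, 1.3]
width: 0.0377
finger_force: 0.0
```

```bash
python3 - <<'E'
from h import *
tcp(1)
p,d,m=measure('small_cutter',.02)
cv2.imwrite('pics/w5.png',p[:,:,::-1])
E
```

```text
tcp [0.6179 0.1311 0.1956] [0. 0. 0.] F [ 0.48 -0.89 -0.88] yaw -3.061 w 0.0374 t 17.0
tcp [0.6179 0.1311 0.1956] [ 3.141  0.009 -3.061] t 17.0
small_cutter 0.96 2685 uv 303 338 121 235 cen [0.6177 0.133 ] ax 4.8 rect [0.6152 0.1329] [0.1112 0.0345] 4.6
  pt [(0.75, array([321.8, 180.1]), array([0.6191, 0.1346]))]
```

View pics/w5.png

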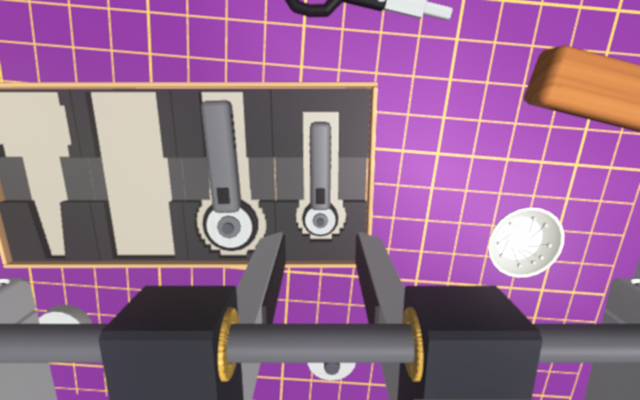

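The wrist view shows the small cutter fully inside its pocket, its head at (320,220), with margin all round. Next are the scissors.

Call:
move_arm(
  steps=[0,0,-0.15,-0.03,0,0.02,0.6,0,0,-0.3,-0.06,0.01,0.03,0.6,0,0,-0.45,-0.09,0.01,0.03,0.6,0,0,-0.6,-0.12,0.02,0.03,0.6,0,0,-0.75,-0.15,0.02,0.03,0.6,0,0,-0.9,-0.17,0.025,0.03,0.6,0,0,-1.05,-0.17,0.025,0.03,0.6,0,0,-1.2,-0.17,0.025,0.03,0.6,0,0,-1.35,-0.17,0.025,0.03,0.6,0,0,-1.5,-0.17,0.025,0.03,0.6,0,0,-1.65,-0.17,0.025,0.03,0.6,0,0,-1.75,-0.17,0.025,0.03,0.6],
)

```text
time: 18.35
tool_pos: [0.4447, 0.1556, 0.2177]
ee_rot: [-3.137, 0.002, 1.467]
wrist_force: [-1.4, -0.1, 0.1]
width: 0.0564
finger_force: 0.0
```

```bash
python3 - <<'E'
from h import *
tcp(2)
p,d,m=measure('scissors',.01)
cv2.imwrite('pics/w6.png',p[:,:,::-1])
np.save('w6d.npy',d); import pickle; pickle.dump(m,open('w6m.pkl','wb'))
E
```

```text
tcp [0.4448 0.1556 0.2178] [0.     0.     0.0001] F [ 0.92 -0.34 -0.3 ] yaw 1.472 w 0.0567 t 18.4
tcp [0.4448 0.1556 0.2179] [-3.137e+00  2.000e-03  1.472e+00] t 18.4
scissors 0.95 3357 uv 296 349 99 238 cen [0.4471 0.148 ] ax -97.6 rect [0.4483 0.1633] [0.1463 0.0572] 83.4
  pt [(0.91, array([324.6, 168.1]), array([0.4498, 0.1654]))]
```

View pics/w6.png

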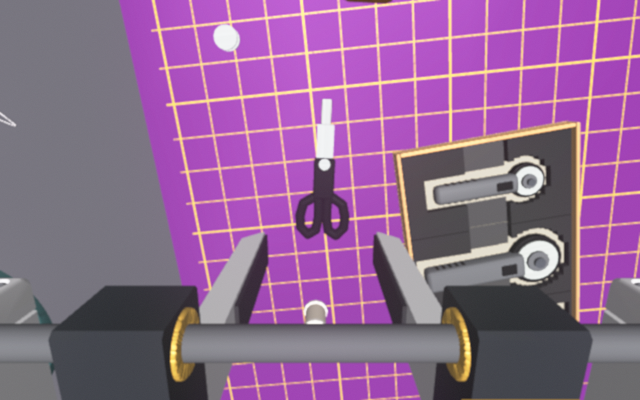

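The wrist view shows the scissors' tip at (327,99), pivot at (324,165) and loops at about (322,225), roughly 2° off the gripper's axis. I'm picking them up at the shank.

Call:
move_arm(
  steps=[0,0,-0.03,0.0045,0.008,-0.04,0.6,0,0,-0.03,0.0045,0.008,-0.085,0.6,0,0,-0.03,0.0045,0.008,-0.13,0.6,0,0,-0.03,0.0045,0.008,-0.16,0.6,0,0,-0.03,0.0045,0.008,-0.182,0.6,0,0,-0.03,0.0045,0.008,-0.193,0.6,0,0,-0.03,0.0045,0.008,-0.198,0.6,0,0,-0.03,0.0045,0.008,-0.198,0.1,0,0,-0.03,0.0045,0.008,-0.198,0.05,0,0,-0.03,0.0045,0.008,-0.198,0.05,0,0,-0.03,0.0045,0.008,-0.198,0.05,0,0,-0.03,0.0045,0.008,-0.198,0.05],
)

```text
time: 19.8
tool_pos: [0.4508, 0.164, 0.0231]
ee_rot: [3.14, -0.001, 1.442]
wrist_force: [-0.1, 0.9, 2.7]
width: 0.0216
finger_force: 29.6
```

Call:
move_arm(
  steps=[0,0,0,0,0,0,0.05,0,0,0,0,0,0,0.05,0,0,0,0,0,0,0.05],
)

```text
time: 20.1
tool_pos: [0.4508, 0.164, 0.0231]
ee_rot: [3.14, -0.001, 1.442]
wrist_force: [-0.9, 0.3, 4.7]
width: 0.0217
finger_force: 29.6
```

Call:
move_arm(
  steps=[0,0,0,0,0,0.02,0.05,0,0,0,0,0,0.06,0.05,0,0,-0.1,0.01,-0.01,0.1,0.05,0,0,-0.23,0.025,-0.04,0.12,0.05,0,0,-0.37,0.045,-0.07,0.12,0.05,0,0,-0.51,0.065,-0.11,0.12,0.05,0,0,-0.65,0.09,-0.15,0.12,0.05,0,0,-0.79,0.115,-0.19,0.12,0.05,0,0,-0.93,0.14,-0.23,0.12,0.05,0,0,-1.07,0.16,-0.265,0.12,0.05,0,0,-1.21,0.175,-0.29,0.12,0.05,0,0,-1.34,0.186,-0.304,0.11,0.05],
)

```text
time: 21.3
tool_pos: [0.6375, -0.1432, 0.1323]
ee_rot: [3.14, -0.001, 0.094]
wrist_force: [0.1, 0.6, 0.3]
width: 0.0214
finger_force: 29.6
```

Call:
move_arm(
  steps=[0,0,-0.02,0,0,-0.01,0.05,0,0,-0.02,0,0,-0.02,0.05,0,0,-0.02,0,0,-0.02,0.05,0,0,-0.02,0,0,-0.02,0.05],
)

```text
time: 21.7
tool_pos: [0.6356, -0.1389, 0.1118]
ee_rot: [-3.141, 0.001, 0.084]
wrist_force: [0.1, -0.6, -1.1]
width: 0.0215
finger_force: 29.6
```

```bash
python3 - <<'E'
from h import *
tcp(3)
p,d,m=measure('scissors',.1)
cv2.imwrite('pics/w7.png',p[:,:,::-1])
measure('inlay_scissors',.016)
E
```

```text
tcp [ 0.6363 -0.1393  0.113 ] [0.0002 0.0002 0.0003] F [-0.35  0.13 -0.61] yaw 0.083 w 0.0218 t 21.9
tcp [ 0.6365 -0.1395  0.1133] [ 3.141e+00 -1.000e-03  8.300e-02] t 21.9
scissors 0.75 7628 uv 284 357 113 375 cen [ 0.6412 -0.1384] ax -176.2 rect [ 0.6347 -0.1401] [0.1466 0.0417] 3.5
  pt [(0.76, array([321. , 253.3]), array([ 0.5936, -0.1426]))]
tcp [ 0.6366 -0.1399  0.1132] [ 3.141e+00 -1.000e-03  8.200e-02] t 22.0
inlay_scissors 0.87 15219 uv 256 387 87 293 cen [ 0.6734 -0.1366] ax -171.7 rect [ 0.6448 -0.1389] [0.1571 0.0902] 4.8
  pt []
```

View pics/w7.png

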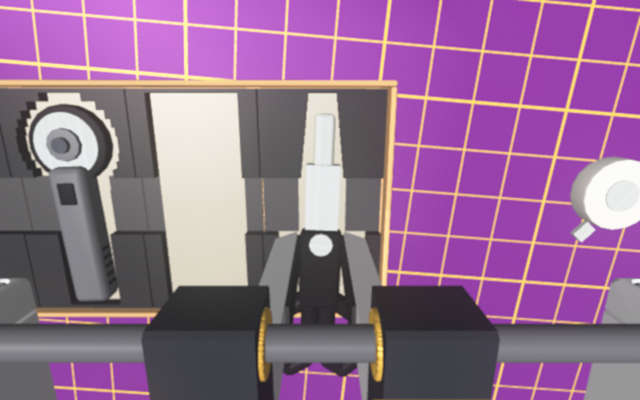

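The wrist view shows the scissors over their pocket: tip at (324,115), pocket's tip end at (323,95) and the two axes lined up. I'm lowering them.

Call:
move_arm(
  steps=[0,0,0.015,0.0015,0,-0.03,0.05,0,0,0.015,0.0015,0,-0.05,0.05,0,0,0.015,0.0015,0,-0.065,0.05,0,0,0.015,0.0015,0,-0.073,0.05,0,0,0.015,0.0015,0,-0.078,0.05,0,0,0.015,0.0015,0,-0.081,0.05,0,0,0.015,0.0015,0,-0.082,0.05,0,0,0.015,0.0015,0,-0.082,0.05,0,0,0.015,0.0015,0,-0.082,0.05],
)

```text
time: 23.05
tool_pos: [0.6383, -0.1403, 0.0312]
ee_rot: [3.141, -0.001, 0.097]
wrist_force: [0.5, -0.4, -0.4]
width: 0.0218
finger_force: 29.6
```

Call:
move_arm(
  steps=[0,0,0,0,0,-0.001,0.05,0,0,0,0,0,-0.0015,0.05,0,0,0,0,0,-0.0015,0.3,0,0,0,0,0,-0.0015,0.4,0,0,0,0,0,-0.0015,0.4,0,0,0,0,0,0.005,0.4,0,0,0,0,0,0.03,0.4,0,0,0,0,0,0.075,0.4,0,0,0,0,0,0.12,0.4,0,0,0,0,0,0.16,0.4,0,0,0,0,0,0.16,0.4],
)

```text
time: 24.15
tool_pos: [0.6412, -0.1411, 0.1999]
ee_rot: [3.135, -0.015, 0.097]
wrist_force: [0.3, 0.2, 0.4]
width: 0.0376
finger_force: 0.0
```

```bash
python3 - <<'E'
from h import *
tcp(1)
p,d,m=measure('scissors',.015)
cv2.imwrite('pics/w8.png',p[:,:,::-1])
E
```

```text
tcp [ 0.6398 -0.1408  0.1958] [0. 0. 0.] F [ 0.41 -0.34  0.47] yaw 0.097 w 0.0374 t 24.2
tcp [ 0.6398 -0.1408  0.1958] [ 3.138 -0.009  0.097] t 24.2
scissors 0.56 3685 uv 289 346 112 261 cen [ 0.6201 -0.1404] ax -176.6 rect [ 0.6354 -0.1398] [0.1487 0.0577] 3.4
  pt []
```

View pics/w8.png

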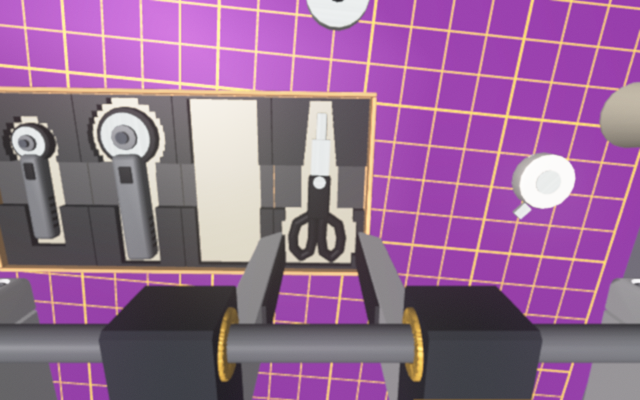

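The wrist view shows the scissors inside their pocket: tip at (321,113), loops at (317,240), and pale margin on every side. I'm off to the clapper.

Call:
move_arm(
  steps=[0,0,0.14,-0.012,0.045,0.02,0.8,0,0,0.28,-0.024,0.09,0.03,0.8,0,0,0.42,-0.036,0.135,0.03,0.8,0,0,0.56,-0.048,0.18,0.03,0.8,0,0,0.7,-0.06,0.225,0.03,0.8,0,0,0.84,-0.072,0.27,0.03,0.8,0,0,0.98,-0.084,0.315,0.03,0.8,0,0,1.12,-0.096,0.36,0.03,0.8,0,0,1.25,-0.105,0.405,0.03,0.8,0,0,1.318,-0.115,0.45,0.03,0.8,0,0,1.318,-0.12,0.49,0.03,0.8,0,0,1.318,-0.126,0.524,0.03,0.8],
)

```text
time: 25.55
tool_pos: [0.5101, 0.3855, 0.2171]
ee_rot: [-3.138, 0.003, 1.416]
wrist_force: [0.3, -1.2, -0.6]
width: 0.0753
finger_force: 0.0
```

Call:
move_arm(
  steps=[0,0,0,0,0,0,0.8,0,0,0,0,0,0,0.8],
)

```text
time: 25.75
tool_pos: [0.5108, 0.3838, 0.2175]
ee_rot: [-3.138, 0.004, 1.416]
wrist_force: [0.7, -0.2, -0.3]
width: 0.0749
finger_force: 0.0
```

```bash
python3 - <<'E'
from h import *
tcp(2)
p,d,m=measure('clapper',.035)
measure('clapper',.035)
cv2.imwrite('pics/w9.png',p[:,:,::-1])
# tray check by the top camera depth
E
```

```text
tcp [0.5115 0.3828 0.2185] [0.0002 0.0002 0.0003] F [0.99 0.   0.37] yaw 1.414 w 0.0751 t 25.9
tcp [0.5117 0.3825 0.2188] [-3.140e+00  2.000e-03  1.414e+00] t 25.9
clapper 0.88 7492 uv 296 348 93 242 cen [0.5162 0.3981] ax -98.6 rect [0.5155 0.3947] [0.1467 0.0496] 81.4
  pt [(0.81, array([321. , 165.8]), array([0.5143, 0.3947]))]
tcp [0.5123 0.3825 0.2202] [-3.141  0.     1.413] t 26.0
clapper 0.61 7613 uv 294 348 93 243 cen [0.516 0.398] ax -98.6 rect [0.5156 0.3943] [0.1484 0.0511] 81.5
  pt []
```

View pics/w9.png

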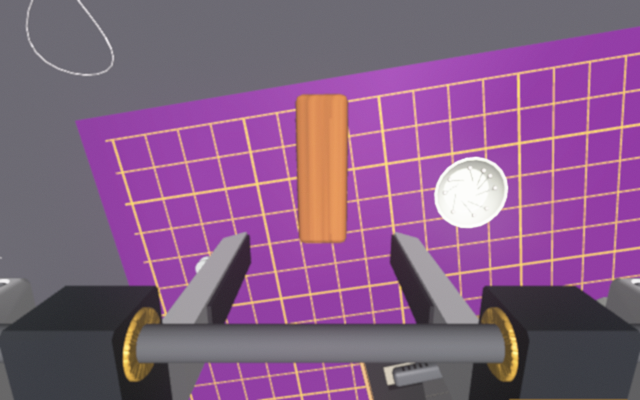

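The wrist view shows the clapper at (322,168), parallel to the fingers, and the pin dish well clear at (471,192). I'm gripping it at mid-length.

Call:
move_arm(
  steps=[0,0,0.008,0.005,0.0095,-0.04,0.8,0,0,0.008,0.005,0.0095,-0.085,0.8,0,0,0.008,0.005,0.0095,-0.13,0.8,0,0,0.008,0.005,0.0095,-0.16,0.8,0,0,0.008,0.005,0.0095,-0.182,0.8,0,0,0.008,0.005,0.0095,-0.193,0.8,0,0,0.008,0.005,0.0095,-0.196,0.8,0,0,0.008,0.005,0.0095,-0.196,0.4,0,0,0.008,0.005,0.0095,-0.196,0.35,0,0,0.008,0.005,0.0095,-0.196,0.35,0,0,0.008,0.005,0.0095,-0.196,0.35,0,0,0.008,0.005,0.0095,-0.196,0.35],
)

```text
time: 27.35
tool_pos: [0.5171, 0.394, 0.026]
ee_rot: [3.141, -0.002, 1.423]
wrist_force: [-1.4, -0.0, 5.8]
width: 0.05
finger_force: 30.0
```

Call:
move_arm(
  steps=[0,0,0,0,0,0,0.35,0,0,0,0,0,0,0.35,0,0,0,0,0,0,0.35],
)

```text
time: 27.65
tool_pos: [0.5171, 0.394, 0.026]
ee_rot: [3.141, -0.002, 1.423]
wrist_force: [-1.4, -0.3, 5.5]
width: 0.0496
finger_force: 30.0
```

Call:
move_arm(
  steps=[0,0,0,0,0,0.02,0.35,0,0,0,0,0,0.06,0.35,0,0,-0.1,0.01,-0.03,0.1,0.35,0,0,-0.23,0.02,-0.07,0.13,0.35,0,0,-0.37,0.03,-0.115,0.13,0.35,0,0,-0.51,0.04,-0.16,0.13,0.35,0,0,-0.65,0.055,-0.205,0.13,0.35,0,0,-0.79,0.065,-0.25,0.13,0.35,0,0,-0.93,0.08,-0.295,0.13,0.35,0,0,-1.07,0.09,-0.34,0.13,0.35,0,0,-1.21,0.1,-0.385,0.13,0.35,0,0,-1.32,0.11,-0.425,0.12,0.35],
)

```text
time: 28.85
tool_pos: [0.6277, -0.0344, 0.145]
ee_rot: [3.14, -0.002, 0.097]
wrist_force: [0.4, 0.7, -1.6]
width: 0.0496
finger_force: 30.0
```

Call:
move_arm(
  steps=[0,0,-0.022,0.003,-0.0195,-0.01,0.35,0,0,-0.022,0.003,-0.0195,-0.02,0.35,0,0,-0.022,0.003,-0.0195,-0.02,0.35,0,0,-0.022,0.003,-0.0195,-0.02,0.35],
)

```text
time: 29.25
tool_pos: [0.6292, -0.0494, 0.1235]
ee_rot: [-3.141, 0.002, 0.083]
wrist_force: [0.4, 0.1, -2.7]
width: 0.0499
finger_force: 30.0
```

```bash
python3 - <<'E'
from h import *
tcp(3)
p,d,m=measure('clapper',.13)
cv2.imwrite('pics/w10.png',p[:,:,::-1])
measure('inlay_clapper',.016)
E
```

```text
tcp [ 0.6299 -0.0495  0.1248] [0.0002 0.0001 0.0004] F [ 0.33  0.36 -2.24] yaw 0.083 w 0.0497 t 29.4
tcp [ 0.6301 -0.0496  0.1252] [ 3.141e+00 -1.000e-03  8.300e-02] t 29.4
clapper 0.92 26004 uv 264 377 111 399 cen [ 0.6438 -0.0473] ax -175.2 rect [ 0.6289 -0.0484] [0.1472 0.0494] 4.8
  pt [(0.89, array([319.6, 247.3]), array([ 0.5875, -0.0514]))]
tcp [ 0.6301 -0.0503  0.1251] [ 3.141e+00 -1.000e-03  8.200e-02] t 29.6
inlay_clapper 0.83 3193 uv 258 382 89 300 cen [ 0.7009 -0.0417] ax -74.7 rect [ 0.6312 -0.0489] [0.1695 0.0899] 4.8
  pt []
```

View pics/w10.png

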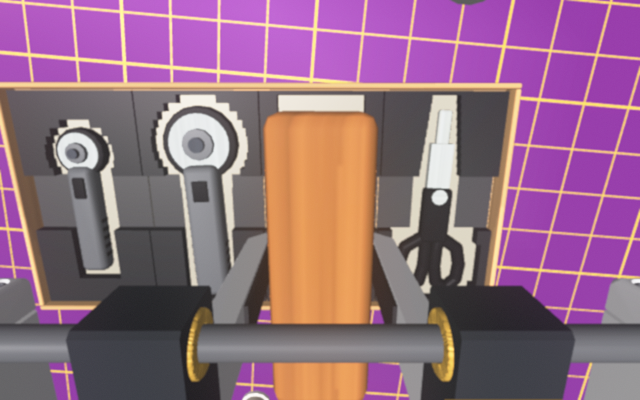

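The wrist view shows the clapper centred over its pocket: clapper columns 265–377, pocket columns 279–364. They are parallel, with the pocket about 2 mm further towards +x. I'm lowering it.

Call:
move_arm(
  steps=[0,0,0,0.002,0,-0.03,0.35,0,0,0,0.002,0,-0.055,0.35,0,0,0,0.002,0,-0.072,0.35,0,0,0,0.002,0,-0.082,0.35,0,0,0,0.002,0,-0.087,0.35,0,0,0,0.002,0,-0.09,0.35,0,0,0,0.002,0,-0.091,0.35,0,0,0,0.002,0,-0.091,0.35,0,0,0,0.002,0,-0.091,0.35],
)

```text
time: 30.6
tool_pos: [0.6324, -0.0513, 0.0343]
ee_rot: [3.141, -0.002, 0.081]
wrist_force: [0.4, 0.1, -2.6]
width: 0.0498
finger_force: 30.0
```

Call:
move_arm(
  steps=[0,0,0,0,0,-0.001,0.35,0,0,0,0,0,-0.0015,0.35,0,0,0,0,0,-0.0015,0.6,0,0,0,0,0,-0.0015,0.66,0,0,0,0,0,-0.0015,0.66,0,0,0,0,0,0.005,0.66,0,0,0,0,0,0.03,0.66,0,0,0,0,0,0.075,0.66,0,0,0,0,0,0.12,0.66,0,0,0,0,0,0.17,0.66,0,0,0,0,0,0.22,0.66],
)

```text
time: 31.7
tool_pos: [0.6314, -0.0511, 0.2557]
ee_rot: [3.141, -0.0, 0.081]
wrist_force: [0.2, -0.4, -0.1]
width: 0.0619
finger_force: 0.0
```

```bash
python3 - <<'E'
from h import *
tcp(1)
p,d=save('wrist','w11.png'); m=camera_model('wrist'); R,t=RT(m)
# height map in the tray: by thing
v,u=np.mgrid[0:400,0:640]
X=(np.stack([(u-m['cx'])/m['fx']*d,(v-m['cy'])/m['fy']*d,d],-1)-t)@R
for n in ('large_cutter','small_cutter','scissors','clapper'):
    s=silhouettes('wrist',n)
    if not s: print(n,'missed'); continue
    z=X[...,2][s[0]['pixels'].astype(bool)&(d>0)]*1000
    print(n,round(s[0]['score'],2),'z mm pct5,25,50,75,95',np.percentile(z,[5,25,50,75,95]).round(1), s[0]['uv'])
E
```

```text
tcp [ 0.6345 -0.0516  0.2671] [0. 0. 0.] F [0.71 0.49 5.56] yaw 0.081 w 0.062 t 31.8
large_cutter 0.56 z mm pct5,25,50,75,95 [13.  15.5 20.5 24.  25.4] [240.7, 158.6]
small_cutter 0.93 z mm pct5,25,50,75,95 [11.8 15.4 18.7 20.2 21.8] [161.4, 166.2]
scissors 0.8 z mm pct5,25,50,75,95 [10.  11.9 14.1 15.4 17. ] [394.1, 197.1]
clapper 0.79 z mm pct5,25,50,75,95 [34.9 38.2 38.9 39.5 40.4] [322.2, 177.1]
```

View pics/w11.png

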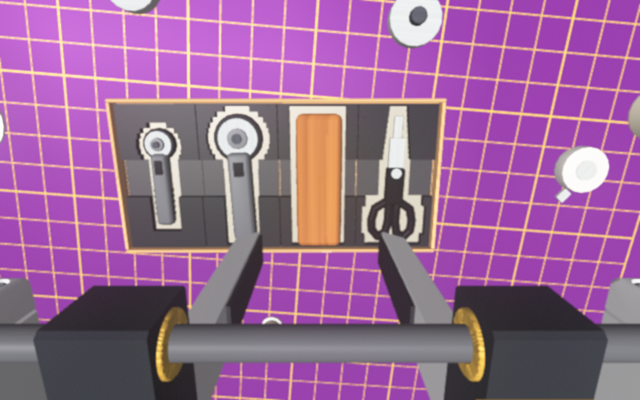

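The wrist view shows all four tools in their pockets: small cutter (161,175), large cutter (238,175), clapper (319,180) and scissors (396,185). I'll do a final numeric check of tilt, end clearances, spool and dish.

```bash
python3 - <<'E'
from h import *
p,d=snapshot('wrist'); m=camera_model('wrist'); R,t=RT(m)
v,u=np.mgrid[0:400,0:640]
X=(np.stack([(u-m['cx'])/m['fx']*d,(v-m['cy'])/m['fy']*d,d],-1)-t)@R
c,s=np.cos(.081),np.sin(.081)
for n,q in dict(clapper=(.631,-.05),large_cutter=(.6225,.04),small_cutter=(.6155,.1295),scissors=(.638,-.1395)).items():
    L=silhouettes('wrist',n)
    if not L: print(n,'missed'); continue
    P=X[L[0]['pixels'].astype(bool)&(d>0)]; e=P[:,:2]-q; lx=e[:,0]*c+e[:,1]*s; ly=-e[:,0]*s+e[:,1]*c
    print(n,'x',np.percentile(lx,[.5,99.5]).round(4),'y',np.percentile(ly,[.5,99.5]).round(4),'zmax by x',[(round(a,3),round(np.percentile(P[(abs(lx-a)<.012),2],80)*1e3,1)) for a in (-.06,-.03,0,.03,.06) if (abs(lx-a)<.012).sum()>20])
p,d=snapshot('side')
for cam in ('side','top'):
    snapshot(cam); mm=camera_model(cam)
    for n,h in (('thread_spool',.02),('pin_dish',.012)):
        S=silhouettes(cam,n)
        if S: print(cam,n,round(S[0]['score'],2),back(mm,S[0]['uv'],h)[0,:2].round(4))
E
```

```text
clapper x [-0.0732  0.0725] y [-0.0255  0.025 ] zmax by x [(-0.06, np.float64(41.4)), (-0.03, np.float64(41.3)), (0, np.float64(41.3)), (0.03, np.float64(41.3)), (0.06, np.float64(41.0))]
large_cutter x [-0.068   0.0734] y [-0.0253  0.027 ] zmax by x [(-0.06, np.float64(26.5)), (-0.03, np.float64(26.2)), (0, np.float64(26.5)), (0.03, np.float64(24.9)), (0.06, np.float64(18.4))]
small_cutter x [-0.0528  0.0574] y [-0.0157  0.0187] zmax by x [(-0.06, np.float64(21.9)), (-0.03, np.float64(22.2)), (0, np.float64(22.5)), (0.03, np.float64(21.5)), (0.06, np.float64(17.5))]
scissors x [-0.0746  0.0694] y [-0.0257  0.0302] zmax by x [(-0.06, np.float64(16.5)), (-0.03, np.float64(17.5)), (0, np.float64(18.7)), (0.03, np.float64(13.3)), (0.06, np.float64(13.1))]
side thread_spool 0.47 [ 0.4169 -0.0091]
side pin_dish 0.72 [0.6601 0.3459]
top pin_dish 0.97 [0.6594 0.3398]
```

```bash
python3 -c "
from bench import *
print(close_job())"
```

```text
the job is handed in; nothing more can be done
None
```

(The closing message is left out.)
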